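# Fetch the cork pad from among the jars

### The arm

A 7-joint arm with a two-finger parallel gripper is mounted at the origin on a cart in front of the work surface, level with it; the furniture and walls round the work are solid. World frame = base frame: x ahead of the robot, y to its left, z up, the work surface at z = 0. Lengths are in m, angles in rad, forces in N, time in s.
With the tool pointing down it reaches from about 0.4 to 0.85 m from the base axis. Payload 10.4 kg.
Tool frame: the origin (TCP) lies on the mounting face of the last link; the fingertips stand 173 mm ahead of it and the grasp point (between the pads) lies 155 mm ahead of it (manip.tip_extent is the distance from the TCP to the fingertips, in m); z points along the fingers, y is the line along which they close (so a half turn about z gives the same grasp; the last joint's range is limited). The gripper opens to 85 mm and grips with 20 to 120 N. Pads are 22 mm wide; open, the fingers measure 114 mm over their backs; the gripper's body (76 mm by 85 mm) begins 54 mm behind the grasp point. The pads swing forward as they close: fully open they stand 13 mm farther back than shut.
Start: joints at [-1.318, 0.332, -0.065, 1.46, 0.022, 1.35, -0.088], TCP at [0.17, 0.601, 0.405] pointing down, gripper open.
Joint ranges: [-2.6, 2.6], [-0.5, 2.12], [-1.47, 1.34], [0.16, 2.42], [-1.27, 4.41], [0.06, 2.06], [-2.6, 2.6]. Speed limits (rad/s): [2.22, 2.22, 2.79, 2.79, 3.14, 3.14, 3.14].

### API

Orientations are given as a unit quaternion [x, y, z, w].
In Python, from workcell import manip gives the robot as it stands.
- The arm moves only by the tool move_arm, never from a script. Its argument "plan" is one flat list of numbers, 7 for each row, row after row: the turn, a rotation vector about the tool's x, y, z in rad, then the shift along the tool's x, y, z in m, then the finger opening in m, from 0 to 0.0854. In form: [ax, ay, az, dx, dy, dz, gripper, ax, ay, az, dx, dy, dz, gripper, ...]. A call has 1 to 12 rows; each row is the pose to reach, as a shift and turn from the pose commanded when the call began, along the tool's axes at that moment; what a row does not reach only later rows make up. A row lasts 1/8 s, in which the tool goes at most 62.5 mm and 10.7 degrees, less where a joint would pass 70% of its speed; a pose out of reach is approached as far as the arm can. A call with a gripper value outside its range is refused whole. The fingers move at their own pace and stop on an object; "squeeze" is the grip in N (left out, the last holds). Time passes only in rows, so rows that repeat a pose let the fingers close. It gives the time, the measured TCP pose, the force, the opening and the grip force at its end, in the units of the state.
- manip.get_obs(): the state, without advancing time (a new reading comes with each control period).
- manip.camera(name): name is "scene" or "top" or "wrist"; returns a dict with "color" (384x512x3 uint8, red, green, blue), "fx", "fy", "cx", "cy" (pixels), "dist" ([k1, k2, p1, p2, k3] as OpenCV has them; the pictures are not rectified), "cam_to_world" (4x4, takes a point from camera to world coordinates); the wrist camera has in their place "mount" (4x4, takes a point from camera to tool coordinates, whose origin is the TCP and whose axes are the flange's). Camera axes: x right, y down, z forward; pixel columns grow to the right and rows downward; lengths in m; the calibration is good to about 2 mm. A picture is of the moment at which its call begins: read the wrist's pose just before it. There is no depth.
- manip.hand_in(): hands the job in; it is judged then, once.
Trained networks look in a picture, given as the dict that the camera call returned (one of the last four; its "shot" number tells which), for a name from the list of things; names that differ only in an ending like _2 or _b are one class to them, and where a whole thing is asked for, a point or a joint stands for the part that bears it (a point fixed in the world has none). Each returns a list of dicts, best first, with "conf" (0 to 1); they miss things now and then, are a little off and sometimes report something else, mostly with a low value. They report only what shows in the picture. A call takes as long as a camera call.
- manip.look_for(picture, label): "position" ([x, y, z] in m, in the coordinates of the camera as it stood for that picture, good to about 4 mm: the middle of the surface that is visible of it).
- manip.silhouettes(picture, label): "pixels" (384x512 bool, what is visible of it).
- manip.tip_of(picture, label): "position" ([x, y, z] in m, in the coordinates of the camera as it stood for that picture, good to about 4 mm: a listed point, or the origin of a listed thing).
The state is a dict: "clock": time; "joint_pos": joint angles; "joint_velocities": joint speeds; "tau": joint torques, N m; "position": TCP position; "ee_rot": TCP orientation; "ft_force": force on the tool from outside, world axes, zero at the start; "torque": the same for the moment, N m; "grip_width": opening from 0.0 (shut) to 1.0 (fully open); "grasp_force": force on a finger pad.
Only numpy, scipy, OpenCV 4.12 (cv2) and the standard library are available. Lean on these libraries where they do the work, as an engineer would, in place of code of your own. Each camera call takes 0.05 s, during which the arm holds its last target. There are 200 camera calls.

### The job

The cork clamping pad lies hemmed in by two jars and a thread spool in the green tray. First clear the two jars and the spool out of the tray and stand all three on the blue mat, tipping none over; only then fetch the pad and lay it flat in the middle of the grey sheet. After that put each of the three back in the tray, upright on the very spot where it stood at the start, and leave everything else on the bench where it is.

Things in the scene. Friction and masses are not known exactly. Their poses are not given: they have to be found in the camera images.
- jar_tray: Fixed shallow green-painted tray, 235 x 165 mm (x, y), 18 mm high, walls and floor 5 mm thick (inner floor 5 mm above the bench). Origin: centre of its underside, x along its long side. The pad lies at its middle, long side along the tray's y; two obstacles stand side by side, 70 mm apart, about 63 mm from the pad's centre towards -x, the third 63 mm towards +x; which is where varies.
- blue_mat: Fixed blue mat lying on the bench, 230 x 165 mm (x, y), 4 mm thick: the side area for the jars and spool. Origin at the centre of its underside, x along its long side.
- grey_sheet: Fixed plain grey sheet lying on the bench, 200 x 150 mm (x, y), 8 mm thick. Origin at the centre of its underside, x along its long side. The pad goes on its middle.
- pad: Loose cork pad, a brown block 56 x 80 mm (x, y) and 20 mm high, about 0.03 kg, lying flat in the tray, top 25 mm above the bench; its sides are only 3 to 18 mm from the things around it, too little for fingers. Origin at the centre of its underside. Grasp it across its 56 mm width (along its x).
- white_lid_jar: Loose round jar with a white lid and cream contents, 60 mm diameter up to 64 mm height, lid narrower, 75 mm high in all, about 0.16 kg. Origin at the centre of its underside, z up. Its upper half, above the pad's top, is free to grasp along the tray's x.
- black_lid_jar: Loose round jar with a black lid and grey-brown contents, 57 mm diameter up to 60 mm height, lid narrower, 70 mm high in all, about 0.15 kg. Origin at the centre of its underside, z up. Its upper half is free to grasp along the tray's x.
- spool: Loose wooden spool of pale thread standing on end, 39 mm diameter at its two flanges, 58 mm high, about 0.05 kg. Origin at the centre of its underside, z up. Its upper half is free to grasp.
- blue_jar: Bystander, to be left alone: small jar with a white lid and blue contents, 48 mm diameter, 58 mm high, standing behind the work. Origin at the centre of its underside.
- dropper: Bystander, to be left alone: amber dropper bottle with a black bulb, 37 mm diameter, 108 mm high, standing behind the work. Origin at the centre of its underside.
- tape_roll: Bystander, to be left alone: roll of cream paper tape lying flat, 94 mm diameter, 19 mm high, behind the work. Origin at the centre of its underside.

How it is judged:
On the way, in this order (a step that is already met when the one before it is completed fails the run):
1. both jars and the spool stand upright on the blue mat, released, while the pad still lies in the tray (x of white_lid_jar in the frame of blue_mat between -0.115 and 0.115 m and y of white_lid_jar in the frame of blue_mat between -0.0825 and 0.0825 m and height (world z) of each of white_lid_jar, black_lid_jar, spool below 0.01 m and angle between each of white_lid_jar, black_lid_jar, spool's own z axis and vertical below 0.15 rad and linear speed of each of white_lid_jar, black_lid_jar, spool below 0.03 m/s and contact force between the fingers and white_lid_jar below 0.1 N and x of black_lid_jar in the frame of blue_mat between -0.115 and 0.115 m and y of black_lid_jar in the frame of blue_mat between -0.0825 and 0.0825 m and contact force between the fingers and black_lid_jar below 0.1 N and x of spool in the frame of blue_mat between -0.115 and 0.115 m and y of spool in the frame of blue_mat between -0.0825 and 0.0825 m and contact force between the fingers and spool below 0.1 N and distance of pad from where it was at the start of the episode below 0.03 m), for 0.2 s.
2. the pad lies flat and released, its centre within 15 mm of the middle of the grey sheet, while the jars and the spool are still on the mat (horizontal distance between pad and grey_sheet below 0.015 m and height (world z) of pad below 0.014 m and angle between pad's own z axis and vertical below 0.1 rad and linear speed of each of pad, white_lid_jar, black_lid_jar, spool below 0.03 m/s and contact force between the fingers and pad below 0.1 N and x of white_lid_jar in the frame of blue_mat between -0.115 and 0.115 m and y of white_lid_jar in the frame of blue_mat between -0.0825 and 0.0825 m and height (world z) of each of white_lid_jar, black_lid_jar, spool below 0.01 m and angle between each of white_lid_jar, black_lid_jar, spool's own z axis and vertical below 0.15 rad and contact force between the fingers and white_lid_jar below 0.1 N and x of black_lid_jar in the frame of blue_mat between -0.115 and 0.115 m and y of black_lid_jar in the frame of blue_mat between -0.0825 and 0.0825 m and contact force between the fingers and black_lid_jar below 0.1 N and x of spool in the frame of blue_mat between -0.115 and 0.115 m and y of spool in the frame of blue_mat between -0.0825 and 0.0825 m and contact force between the fingers and spool below 0.1 N), for 0.2 s.
At the end, for the whole second after the job is handed in: The pad lies flat on the grey sheet, its centre within 15 mm of the sheet's middle; each jar and the spool stands upright in the tray within 15 mm of where it stood at the start; all are released and at rest (horizontal distance between pad and grey_sheet below 0.015 m and height (world z) of pad below 0.014 m and angle between each of pad, white_lid_jar, black_lid_jar, spool's own z axis and vertical below 0.1 rad and linear speed of each of pad, white_lid_jar, black_lid_jar, spool below 0.03 m/s and contact force between the fingers and pad below 0.1 N and distance of each of white_lid_jar, black_lid_jar, spool from where it was at the start of the episode below 0.015 m and contact force between the fingers and white_lid_jar below 0.1 N and contact force between the fingers and black_lid_jar below 0.1 N and contact force between the fingers and spool below 0.1 N); the robot touches nothing.
It fails at once if the small blue-filled jar is moved by more than 20 mm (distance of blue_jar from where it was at the start of the episode above 0.02 m).
It fails at once if the dropper bottle is moved by more than 20 mm (distance of dropper from where it was at the start of the episode above 0.02 m).
It fails at once if the tape roll is moved by more than 20 mm (distance of tape_roll from where it was at the start of the episode above 0.02 m).
It fails at once if a jar or the spool is tipped over (angle between any of white_lid_jar, black_lid_jar, spool's own z axis and vertical above 0.7 rad).
It also fails if it takes over 141 s, if anything falls off the work surface, if the arm or the gripper's body presses on something with over 40 N, if the wrist force passes 120 N, or if a joint passes its speed limit or range.

## Working session

There is one attempt and no reset: what is moved stays moved. The work goes in short steps, Python scripts to look and compute and a tool call to move; the robot and the scene stay as the last step left them, time stands still between calls to the robot, and variables do not carry over. Pictures are saved under pics/ and viewed, at most 14 in all, crops included, and the job is handed in when it is done.

Besides the shell and the picture viewer there is one more tool, called after ">>>" by a JSON object that holds its "api" and its "payload". move_arm: Moves the arm, as the interface text tells. Its arguments: {"type":"object","properties":{"plan":{"type":"array","items":{"type":"number"}},"squeeze":{"type":"number"}},"required":["plan"]}

```bash
mkdir -p pics; cat > h.py <<'E'
import numpy as np, cv2
from scipy.spatial.transform import Rotation as R
from workcell import manip
def T():
    o=manip.get_obs(); M=np.eye(4); M[:3,:3]=R.from_quat(o["ee_rot"]).as_matrix(); M[:3,3]=o["position"]; return M
def shot(n):
    t=T(); p=manip.camera(n)
    C=np.array(p["cam_to_world"]) if "cam_to_world" in p else t@np.array(p["mount"])
    return p,C
def save(p,f): cv2.imwrite("pics/"+f,p["color"][:,:,::-1])
def ray(p,C,uv,z):
    K=np.array([[p["fx"],0,p["cx"]],[0,p["fy"],p["cy"]],[0,0,1]])
    q=cv2.undistortPoints(np.array(uv,float).reshape(-1,1,2),K,np.array(p["dist"]))[:,0]
    d=np.c_[q,np.ones(len(q))]@C[:3,:3].T; o=C[:3,3]
    return o+d*((z-o[2])/d[:,2])[:,None]
def w(C,x): return C[:3,:3]@np.array(x)+C[:3,3]
NAMES="jar_tray blue_mat grey_sheet pad white_lid_jar black_lid_jar spool blue_jar dropper tape_roll".split()
E
python3 - <<'E'
from h import *
o=manip.get_obs(); print(o["clock"],np.round(o["position"],4),np.round(T()[:3,:3],3),manip.tip_extent)
for n in ["top","scene"]:
    p,C=shot(n); save(p,n+"0.png"); print(n,np.round(C[:3,3],3))
    for l in NAMES:
        r=manip.tip_of(p,l)[:2]
        print(l,[(round(a["conf"],2),np.round(w(C,a["position"]),3)) for a in r])
print(np.round(manip.camera("wrist")["mount"],3))
E
```

```text
0.0 [0.1701 0.6012 0.4039] [[-0.962  0.272 -0.   ]
 [ 0.272  0.962 -0.001]
 [-0.    -0.001 -1.   ]] 0.1734
top [ 0.415 -0.018  1.521]
jar_tray [(0.56, array([ 0.56 , -0.011, -0.   ]))]
blue_mat [(0.6, array([0.49 , 0.262, 0.003]))]
grey_sheet [(0.88, array([ 0.517, -0.268,  0.   ])), (0.73, array([0.495, 0.268, 0.003]))]
pad [(0.82, array([ 0.563, -0.013,  0.001])), (0.62, array([ 0.785,  0.015, -0.003]))]
white_lid_jar [(0.74, array([ 0.628, -0.007,  0.004]))]
black_lid_jar []
spool [(0.4, array([ 0.5  , -0.049,  0.006]))]
blue_jar [(0.47, array([0.788, 0.019, 0.   ]))]
dropper [(0.72, array([0.49 , 0.263, 0.003])), (0.46, array([ 0.731, -0.227,  0.001]))]
tape_roll [(0.63, array([ 0.731,  0.255, -0.002])), (0.47, array([0.504, 0.026, 0.004]))]
scene [ 0.106 -0.617  0.475]
jar_tray [(0.73, array([ 0.726, -0.231, -0.003])), (0.67, array([ 0.563, -0.014,  0.001]))]
blue_mat [(0.76, array([ 0.491,  0.265, -0.002]))]
grey_sheet [(0.91, array([ 0.509, -0.272,  0.003])), (0.23, array([0.498, 0.023, 0.008]))]
pad [(0.74, array([ 0.558, -0.012,  0.002])), (0.53, array([ 0.561, -0.014, -0.001]))]
white_lid_jar [(0.6, array([ 0.624, -0.01 ,  0.   ]))]
black_lid_jar [(0.79, array([0.499, 0.024, 0.008]))]
spool [(0.6, array([ 0.502, -0.049,  0.007])), (0.23, array([ 0.73 ,  0.254, -0.001]))]
blue_jar [(0.76, array([ 0.786,  0.024, -0.001])), (0.55, array([ 0.512, -0.272,  0.001]))]
dropper [(0.72, array([ 0.724, -0.23 , -0.001]))]
tape_roll [(0.81, array([ 0.728,  0.253, -0.001]))]
[[ 0.001 -0.946 -0.323  0.083]
 [ 1.     0.     0.001  0.   ]
 [-0.001 -0.323  0.946  0.032]
 [ 0.     0.     0.     1.   ]]
```

View pics/top0.png

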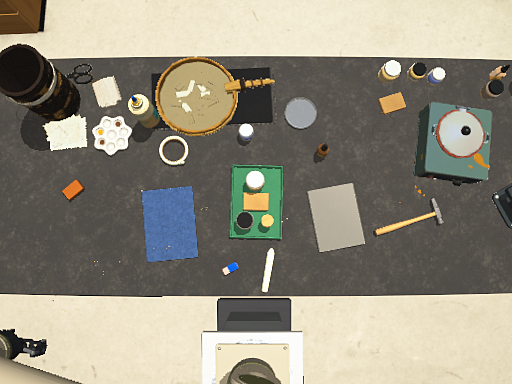

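View pics/scene0.png

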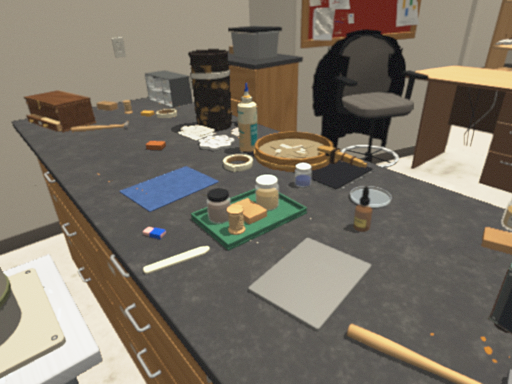

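The top view shows the tray at (257,202), with the white-lid jar at (255,180), the black-lid jar at (244,220) and the spool at (267,221). The mat is at (170,223) and the sheet at (337,217), both slightly rotated. Next I'll measure the orientations.

```bash
python3 - <<'E'
from h import *
p,C=shot("top"); hsv=cv2.cvtColor(p["color"],cv2.COLOR_RGB2HSV)
def rect(m,z,name):
    m=m.astype(np.uint8)
    n,l,s,c=cv2.connectedComponentsWithStats(m); k=1+np.argmax(s[1:,4])
    ct=max(cv2.findContours((l==k).astype(np.uint8),cv2.RETR_EXTERNAL,cv2.CHAIN_APPROX_NONE)[0],key=len)[:,0]
    X=ray(p,C,ct,z)[:,:2].astype(np.float32)
    r=cv2.minAreaRect(X*1000); print(name,np.round(r[0],1),np.round(r[1],1),round(r[2],1))
roi=np.zeros(hsv.shape[:2],bool); roi[155:275,135:375]=1
H,S,V=[hsv[...,i].astype(int) for i in range(3)]
rect(roi&(abs(H-78)<15)&(S>120),.018,"tray")
rect(roi&(abs(H-108)<12)&(S>100),.004,"mat")
g=roi&(S<40)&(V>95); g[:,:300]=0; rect(g,.008,"sheet")
pd=roi&(abs(H-15)<8)&(S>80); pd[212:]=0; rect(pd,.025,"pad")
for n in ["top","scene"]:
    p,C=shot(n)
    for l in NAMES[3:7]:
        for r in manip.silhouettes(p,l)[:1]:
            ys,xs=np.nonzero(r["pixels"]); print(n,l,round(r["conf"],2),xs.min(),xs.max(),ys.min(),ys.max())
E
```

```text
tray [563.7 -13.7] [163.6 233.6] 88.4
mat [492.5 265.1] [229.5 164.6] 5.9
sheet [ 512.  -260.7] [202.3 178.7] 9.9
pad [562.1 -11.4] [80.4 56.2] 87.6
top pad 0.91 243 269 191 211
top white_lid_jar 0.62 246 264 170 191
top black_lid_jar 0.72 236 254 212 229
scene pad 0.81 235 266 199 223
scene white_lid_jar 0.67 255 278 175 211
scene black_lid_jar 0.85 207 231 188 223
scene spool 0.88 227 244 205 234
```

```bash
cat >> h.py <<'E'
def row(x,y,z,yawdeg=-1.6):
    """tool-relative row reaching TCP x,y,z, tool down, tool y at yawdeg in world"""
    t=T(); a=np.radians(yawdeg); c,s=np.cos(a),np.sin(a)
    G=np.array([[-s,c,0],[c,s,0],[0,0,-1.]])
    rv=R.from_matrix(t[:3,:3].T@G).as_rotvec(); d=t[:3,:3].T@(np.array([x,y,z])-t[:3,3])
    print("row",np.round(rv,3),np.round(d,4)); return rv,d
E
python3 - <<'E'
from h import *
row(.56,-.06,.40)
p,C=shot("top"); r=manip.silhouettes(p,"grey_sheet")[:3]
for a in r:
    ct=max(cv2.findContours(a["pixels"].astype(np.uint8),cv2.RETR_EXTERNAL,cv2.CHAIN_APPROX_NONE)[0],key=len)[:,0]
    q=cv2.minAreaRect((ray(p,C,ct,.008)[:,:2]*1000).astype(np.float32)); print(a["conf"],q)
E
```

```text
row [ 0.    -0.     1.323] [-0.5552 -0.5303  0.0047]
0.74 ((513.191162109375, -268.7452392578125), (204.6455841064453, 152.279052734375), 9.935639381408691)
```

>>> {"api": "move_arm", "payload": {"plan": [0,0,0.11,-0.04,-0.04,0,0.085,0,0,0.22,-0.08,-0.08,0,0.085,0,0,0.36,-0.12,-0.13,0,0.085,0,0,0.5,-0.165,-0.175,0,0.085,0,0,0.64,-0.21,-0.22,0,0.085,0,0,0.78,-0.25,-0.265,0,0.085,0,0,0.92,-0.295,-0.31,0,0.085,0,0,1.06,-0.34,-0.355,0,0.085,0,0,1.2,-0.385,-0.4,0,0.085,0,0,1.323,-0.425,-0.445,0.0,0.085,0,0,1.323,-0.46,-0.485,0,0.085,0,0,1.323,-0.47,-0.5,0,0.085]}}

```text
clock: 3.3
position: [0.4869, -0.0112, 0.405]
ee_rot: [0.719, 0.695, 0.0, 0.001]
ft_force: [-0.1, 0.6, -0.9]
grip_width: 0.993
grasp_force: 0.0
```

```bash
python3 - <<'E'
from h import *
o=manip.get_obs(); print(o["clock"],np.round(o["joint_pos"],2)); print(np.round(T(),3))
p,C=shot("wrist"); save(p,"w1.png")
for l in NAMES[3:7]:
    print(l,[(round(a["conf"],2),np.round(w(C,a["position"]),3)) for a in manip.tip_of(p,l)[:2]])
    for a in manip.silhouettes(p,l)[:1]:
        ys,xs=np.nonzero(a["pixels"]); print(xs.min(),xs.max(),ys.min(),ys.max())
E
```

```text
3.3 [-0.66  0.    0.6   1.84 -0.    1.3  -0.09]
[[ 0.033  0.999  0.001  0.487]
 [ 0.999 -0.033 -0.001 -0.011]
 [-0.001  0.001 -1.     0.405]
 [ 0.     0.     0.     1.   ]]
pad [(0.75, array([ 0.565, -0.011,  0.004]))]
296 350 123 197
white_lid_jar [(0.76, array([ 0.627, -0.015,  0.003]))]
350 430 129 197
black_lid_jar [(0.73, array([0.497, 0.021, 0.001]))]
237 296 104 165
spool [(0.59, array([ 0.501, -0.049,  0.004]))]
248 285 174 224
```

>>> {"api": "move_arm", "payload": {"plan": [0,0,0,0.001,0.05,0,0.085,0,0,0,0.002,0.1,0,0.085,0,0,0,0.0025,0.139,0.03,0.085,0,0,0,0.0025,0.139,0.08,0.085,0,0,0,0.0025,0.139,0.13,0.085,0,0,0,0.0025,0.139,0.17,0.085,0,0,0,0.0025,0.139,0.195,0.085,0,0,0,0.0025,0.139,0.202,0.085,0,0,0,0.0025,0.139,0.202,0.085]}}

```text
clock: 4.88
position: [0.6255, -0.0087, 0.2031]
ee_rot: [0.717, 0.697, 0.0, -0.0]
ft_force: [0.4, 0.4, -0.1]
grip_width: 0.999
grasp_force: 0.0
```

```bash
python3 - <<'E'
from h import *
o=manip.get_obs(); print(o["clock"],np.round(o["position"],4),np.round(o["ft_force"],1),np.round(o["joint_pos"],2))
p,C=shot("wrist"); save(p,"w2.png"); p,C=shot("scene"); save(p,"s2.png")
E
```

```text
4.875 [ 0.6255 -0.0087  0.2031] [ 0.4  0.4 -0.1] [-0.49  0.57  0.56  1.68 -0.35  0.99  0.17]
```

View pics/w2.png

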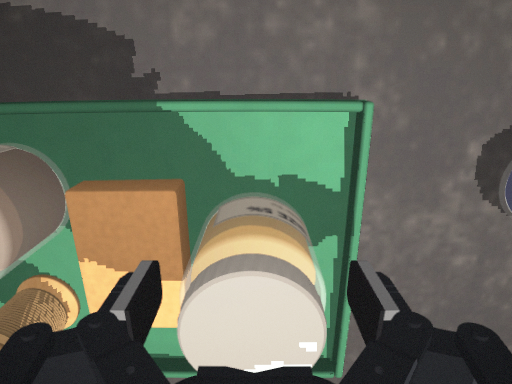

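The wrist view shows the white-lid jar (about col 254, row 315) centred between the fingers (cols 160 and 350). I'll shift 4 mm in y and close.

>>> {"api": "move_arm", "payload": {"plan": [0,0,0,-0.004,0,0,0.085,0,0,0,-0.004,0,0,0.07,0,0,0,-0.004,0,0,0.06,0,0,0,-0.004,0,0,0.05,0,0,0,-0.004,0,0,0.05,0,0,0,-0.004,0,0,0.05,0,0,0,-0.004,0,0,0.05,0,0,0,-0.004,0,-0.01,0.05,0,0,0,-0.004,0,-0.03,0.05,0,0,0,-0.004,0,-0.06,0.05,0,0,0,-0.004,0,-0.09,0.05,0,0,0,-0.004,0,-0.1,0.05], "squeeze": 30}}

```text
clock: 6.48
position: [0.6257, -0.0133, 0.3056]
ee_rot: [0.717, 0.697, 0.002, 0.001]
ft_force: [0.4, 0.3, -1.4]
grip_width: 0.686
grasp_force: 32.8
```

```bash
python3 - <<'E'
from h import *
print(np.round(T(),3)); row(.6255-.071,-.0127+.279,.303); row(.6255-.071,-.0127+.279,.203)
E
```

```text
[[ 0.028  1.     0.004  0.626]
 [ 1.    -0.028  0.001 -0.013]
 [ 0.001  0.004 -1.     0.306]
 [ 0.     0.     0.     1.   ]]
row [ 0.004 -0.001 -0.   ] [ 0.2775 -0.079   0.0025]
row [ 0.004 -0.001 -0.   ] [ 0.2774 -0.0794  0.1025]
```

>>> {"api": "move_arm", "payload": {"plan": [0,0,0,0.012,-0.003,0,0.05,0,0,0,0.04,-0.011,0,0.05,0,0,0,0.08,-0.023,0,0.05,0,0,0,0.125,-0.035,0,0.05,0,0,0,0.17,-0.048,0,0.05,0,0,0,0.215,-0.06,0,0.05,0,0,0,0.25,-0.071,0,0.05,0,0,0,0.27,-0.077,0.01,0.05,0,0,0,0.2775,-0.079,0.03,0.05,0,0,0,0.2775,-0.079,0.055,0.05,0,0,0,0.2775,-0.079,0.075,0.05,0,0,0,0.2775,-0.079,0.085,0.05]}}

```text
clock: 7.98
position: [0.5539, 0.2653, 0.2157]
ee_rot: [0.717, 0.697, -0.001, 0.0]
ft_force: [0.2, 0.3, -1.3]
grip_width: 0.685
grasp_force: 32.7
```

```bash
python3 - <<'E'
from h import *
o=manip.get_obs();print(np.round(T(),3),o["joint_pos"])
p,C=shot("scene"); save(p,"s3.png")
E
```

```text
[[ 0.03   1.    -0.002  0.554]
 [ 1.    -0.03  -0.002  0.265]
 [-0.002 -0.002 -1.     0.216]
 [ 0.     0.     0.     1.   ]] [-0.90772525  0.51605235  0.49469691  1.70645209 -0.2825242   0.99311659
 -0.34081072]
```

View pics/s3.png

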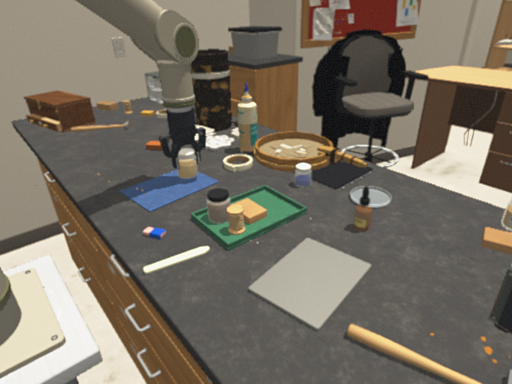

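The jar is upright at (187,163), just above the mat. I'll lower, release and rise.

>>> {"api": "move_arm", "payload": {"plan": [0,0,0,0,0,0.007,0.05,0,0,0,0,0,0.012,0.05,0,0,0,0,0,0.0145,0.05,0,0,0,0,0,0.0145,0.05,0,0,0,0,0,0.0145,0.065,0,0,0,0,0,0.0145,0.085,0,0,0,0,0,0.0145,0.085,0,0,0,0,0,0.01,0.085,0,0,0,0,0,-0.02,0.085,0,0,0,0,0,-0.06,0.085,0,0,0,0,0,-0.09,0.085,0,0,0,0,0,-0.09,0.085]}}

```text
clock: 9.52
position: [0.5547, 0.2666, 0.3106]
ee_rot: [0.717, 0.697, 0.002, 0.0]
ft_force: [0.5, 0.7, 0.1]
grip_width: 0.994
grasp_force: 0.0
```

```bash
python3 - <<'E'
from h import *
o=manip.get_obs();print(np.round(T(),3),o["ft_force"])
row(.500,.0225,.303);row(.500,.0225,.199)
p,C=shot("wrist"); 
print([(a["conf"],w(C,a["position"])) for a in manip.tip_of(p,"white_lid_jar")])
p,C=shot("scene"); 
print([(a["conf"],w(C,a["position"])) for a in manip.tip_of(p,"white_lid_jar")])
print([(a["conf"],w(C,a["position"])) for a in manip.tip_of(p,"black_lid_jar")])
E
```

```text
[[ 0.028  1.     0.004  0.555]
 [ 1.    -0.028  0.003  0.267]
 [ 0.003  0.004 -1.     0.311]
 [ 0.     0.     0.     1.   ]] [0.52774252 0.71465748 0.05216735]
row [ 0.004 -0.003 -0.   ] [-0.2456 -0.0479  0.0067]
row [ 0.004 -0.003 -0.   ] [-0.2459 -0.0483  0.1107]
[(0.65, array([0.55330045, 0.26838145, 0.00102741]))]
[(0.91, array([0.55101736, 0.2689179 , 0.0055599 ]))]
[(0.81, array([0.49927582, 0.02153142, 0.00852701])), (0.58, array([ 7.82303857e-01,  2.38753882e-02, -2.76247950e-04]))]
```

>>> {"api": "move_arm", "payload": {"plan": [0,0,0,-0.03,-0.006,0,0.085,0,0,0,-0.08,-0.016,0,0.085,0,0,0,-0.135,-0.026,0,0.085,0,0,0,-0.19,-0.037,0,0.085,0,0,0,-0.23,-0.045,0,0.085,0,0,0,-0.2455,-0.0485,0,0.085,0,0,0,-0.2455,-0.0485,0.01,0.085,0,0,0,-0.2455,-0.0485,0.04,0.085,0,0,0,-0.2455,-0.0485,0.07,0.085,0,0,0,-0.2455,-0.0485,0.095,0.085,0,0,0,-0.2455,-0.0485,0.107,0.085,0,0,0,-0.2455,-0.0485,0.107,0.085]}}

```text
clock: 11.28
position: [0.4985, 0.0233, 0.1999]
ee_rot: [0.717, 0.698, -0.001, -0.0]
ft_force: [-0.4, -0.4, -0.0]
grip_width: 0.996
grasp_force: 0.0
```

```bash
python3 - <<'E'
from h import *
o=manip.get_obs(); print(np.round(T(),3),np.round(o["ft_force"],1))
p,C=shot("wrist"); save(p,"w4.png")
E
```

```text
[[ 0.027  1.    -0.002  0.499]
 [ 1.    -0.027 -0.001  0.023]
 [-0.001 -0.002 -1.     0.2  ]
 [ 0.     0.     0.     1.   ]] [-0.4 -0.4 -0. ]
```

View pics/w4.png

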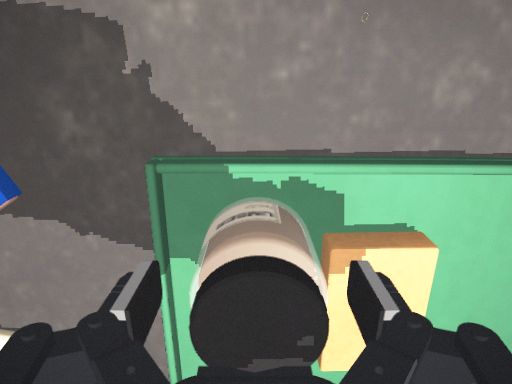

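The black-lid jar (about col 260, row 318) sits between the fingers (cols 160 and 350), so I'll grip and lift.

>>> {"api": "move_arm", "payload": {"plan": [0,0,0,0,0.001,0,0.07,0,0,0,0,0.001,0,0.06,0,0,0,0,0.001,0,0.048,0,0,0,0,0.001,0,0.048,0,0,0,0,0.001,0,0.048,0,0,0,0,0.001,0,0.048,0,0,0,0,0.001,-0.01,0.048,0,0,0,0,0.001,-0.03,0.048,0,0,0,0,0.001,-0.06,0.048,0,0,0,0,0.001,-0.09,0.048,0,0,0,0,0.001,-0.1,0.048]}}

```text
clock: 12.7
position: [0.4999, 0.0223, 0.3025]
ee_rot: [0.717, 0.697, 0.001, 0.0]
ft_force: [0.7, -0.2, -2.9]
grip_width: 0.64
grasp_force: 33.0
```

```bash
python3 - <<'E'
from h import *
print(np.round(T(),3)); row(.4995-.071,.0233+.279,.3); row(.4995-.071,.0233+.279,.21)
E
```

```text
[[ 0.028  1.     0.003  0.5  ]
 [ 1.    -0.028  0.001  0.022]
 [ 0.001  0.003 -1.     0.303]
 [ 0.     0.     0.     1.   ]]
row [ 0.003 -0.001 -0.   ] [ 0.2779 -0.0793  0.0027]
row [ 0.003 -0.001 -0.   ] [ 0.2778 -0.0795  0.0927]
```

>>> {"api": "move_arm", "payload": {"plan": [0,0,0,0.012,-0.003,0,0.048,0,0,0,0.04,-0.011,0,0.048,0,0,0,0.08,-0.023,0,0.048,0,0,0,0.125,-0.035,0,0.048,0,0,0,0.17,-0.048,0,0.048,0,0,0,0.215,-0.06,0,0.048,0,0,0,0.25,-0.071,0,0.048,0,0,0,0.27,-0.077,0.01,0.048,0,0,0,0.2775,-0.079,0.03,0.048,0,0,0,0.2775,-0.079,0.055,0.048,0,0,0,0.2775,-0.079,0.075,0.048,0,0,0,0.2775,-0.079,0.086,0.048]}}

```text
clock: 14.2
position: [0.4279, 0.3012, 0.2125]
ee_rot: [0.717, 0.697, -0.002, 0.0]
ft_force: [-0.1, 0.2, -2.6]
grip_width: 0.643
grasp_force: 32.9
```

>>> {"api": "move_arm", "payload": {"plan": [0,0,0,0,0,0.007,0.048,0,0,0,0,0,0.011,0.048,0,0,0,0,0,0.0145,0.048,0,0,0,0,0,0.0145,0.048,0,0,0,0,0,0.0145,0.065,0,0,0,0,0,0.0145,0.085,0,0,0,0,0,0.0145,0.085,0,0,0,0,0,0.01,0.085,0,0,0,0,0,-0.02,0.085,0,0,0,0,0,-0.06,0.085,0,0,0,0,0,-0.09,0.085,0,0,0,0,0,-0.09,0.085]}}

```text
clock: 15.7
position: [0.4291, 0.3024, 0.3073]
ee_rot: [0.717, 0.697, 0.002, -0.0]
ft_force: [0.1, 0.4, -0.6]
grip_width: 0.995
grasp_force: 0.0
```

```bash
python3 - <<'E'
from h import *
o=manip.get_obs();print(np.round(T(),3),o["ft_force"])
row(.501,-.048,.303)
p,C=shot("scene"); save(p,"s5.png")
for l in NAMES[3:7]: print(l,[(round(a["conf"],2),np.round(w(C,a["position"]),3)) for a in manip.tip_of(p,l)[:2]])
E
```

```text
[[ 0.028  1.     0.003  0.429]
 [ 1.    -0.028  0.004  0.302]
 [ 0.004  0.003 -1.     0.307]
 [ 0.     0.     0.     1.   ]] [ 0.09140333  0.43561112 -0.56373867]
row [ 0.003 -0.004 -0.   ] [-0.3482  0.0817  0.0032]
pad [(0.83, array([ 0.559, -0.011,  0.001]))]
white_lid_jar [(0.86, array([0.552, 0.275, 0.003]))]
black_lid_jar [(0.56, array([0.428, 0.301, 0.003])), (0.55, array([0.552, 0.267, 0.003]))]
spool [(0.68, array([ 0.499, -0.049,  0.004]))]
```

View pics/s5.png

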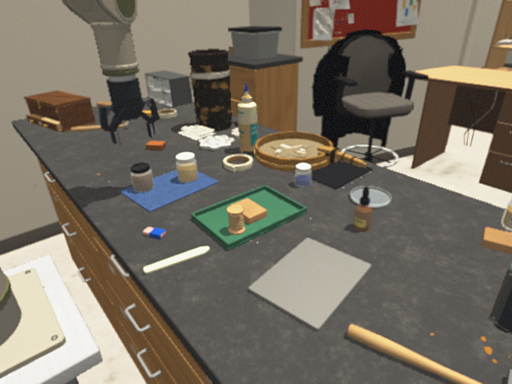

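Both jars stand on the mat at (142,178) and (187,167), and the spool is still in the tray at (236,220). Next is the spool.

>>> {"api": "move_arm", "payload": {"plan": [0,0,0,-0.03,0.007,0,0.085,0,0,0,-0.085,0.02,0,0.085,0,0,0,-0.145,0.034,0,0.085,0,0,0,-0.205,0.048,0,0.085,0,0,0,-0.265,0.062,0,0.085,0,0,0,-0.32,0.075,0,0.085,0,0,0,-0.3485,0.081,0.01,0.085,0,0,0,-0.3485,0.081,0.04,0.085,0,0,0,-0.3485,0.081,0.07,0.085,0,0,0,-0.3485,0.081,0.094,0.085,0,0,0,-0.3485,0.081,0.104,0.085,0,0,0,-0.3485,0.081,0.104,0.085]}}

```text
clock: 17.45
position: [0.4994, -0.0486, 0.2003]
ee_rot: [0.717, 0.697, -0.001, -0.0]
ft_force: [-0.0, -0.6, 0.3]
grip_width: 0.994
grasp_force: 0.0
```

```bash
python3 - <<'E'
from h import *
o=manip.get_obs(); print(np.round(T(),3),np.round(o["ft_force"],1))
p,C=shot("wrist"); save(p,"w6.png")
E
```

```text
[[ 0.028  1.    -0.001  0.499]
 [ 1.    -0.028 -0.001 -0.049]
 [-0.001 -0.001 -1.     0.2  ]
 [ 0.     0.     0.     1.   ]] [-0.  -0.6  0.3]
```

View pics/w6.png

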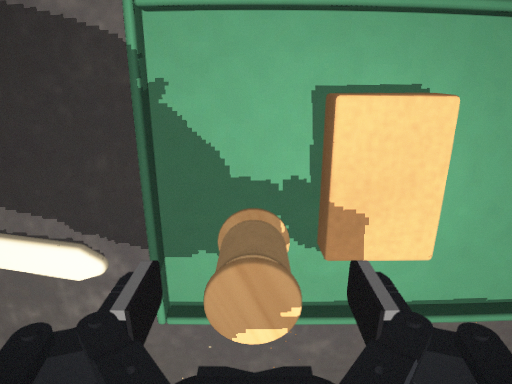

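```bash
python3 - <<'E'
from h import *
p,C=shot("wrist"); print(p["fx"],ray(p,C,[[253,298]],.063), [np.round(w(C,a["position"]),3) for a in manip.tip_of(p,"spool")[:1]])
E
```

```text
332.08603878926084 [[ 0.49943905 -0.04224725  0.063     ]] [array([ 0.501, -0.049,  0.007])]
```

Spool's top is centred at (253,298), about 3–5 mm to +y. I'll shift 3 mm and grip.

>>> {"api": "move_arm", "payload": {"plan": [0,0,0,0.003,0,0,0.07,0,0,0,0.003,0,0,0.055,0,0,0,0.003,0,0,0.042,0,0,0,0.003,0,0,0.03,0,0,0,0.003,0,0,0.03,0,0,0,0.003,0,0,0.03,0,0,0,0.003,0,0,0.03,0,0,0,0.003,0,-0.01,0.03,0,0,0,0.003,0,-0.03,0.03,0,0,0,0.003,0,-0.06,0.03,0,0,0,0.003,0,-0.09,0.03,0,0,0,0.003,0,-0.1,0.03], "squeeze": 20}}

```text
clock: 19.1
position: [0.5001, -0.0458, 0.3024]
ee_rot: [0.717, 0.697, 0.001, 0.001]
ft_force: [-0.8, -0.8, -0.8]
grip_width: 0.431
grasp_force: 20.3
```

```bash
python3 - <<'E'
from h import *
print(np.round(T(),3)); row(.4995-.071,-.0456+.279,.3)
p,C=shot("wrist"); save(p,"w7.png")
E
```

```text
[[ 0.028  1.     0.003  0.5  ]
 [ 1.    -0.028  0.001 -0.046]
 [ 0.001  0.003 -1.     0.302]
 [ 0.     0.     0.     1.   ]]
row [ 0.003 -0.001 -0.   ] [ 0.2771 -0.0794  0.0025]
```

View pics/w7.png

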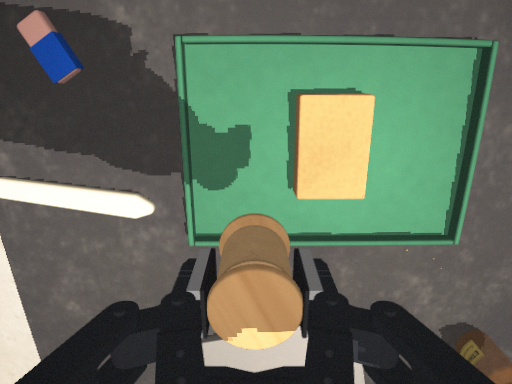

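The spool is held upright between the fingers at (255,290). Carrying it to the mat.

>>> {"api": "move_arm", "payload": {"plan": [0,0,0,0.012,-0.003,0,0.03,0,0,0,0.04,-0.011,0,0.03,0,0,0,0.08,-0.023,0,0.03,0,0,0,0.125,-0.035,0,0.03,0,0,0,0.17,-0.048,0,0.03,0,0,0,0.215,-0.06,0,0.03,0,0,0,0.25,-0.071,0,0.03,0,0,0,0.27,-0.077,0.01,0.03,0,0,0,0.2775,-0.079,0.03,0.03,0,0,0,0.2775,-0.079,0.055,0.03,0,0,0,0.2775,-0.079,0.075,0.03,0,0,0,0.2775,-0.079,0.086,0.03]}}

```text
clock: 20.65
position: [0.428, 0.2332, 0.2127]
ee_rot: [0.717, 0.697, -0.001, 0.0]
ft_force: [-0.8, -0.4, -0.4]
grip_width: 0.438
grasp_force: 20.3
```

>>> {"api": "move_arm", "payload": {"plan": [0,0,0,0,0,0.007,0.03,0,0,0,0,0,0.011,0.03,0,0,0,0,0,0.0145,0.03,0,0,0,0,0,0.0145,0.03,0,0,0,0,0,0.0145,0.045,0,0,0,0,0,0.0145,0.06,0,0,0,0,0,0.0145,0.075,0,0,0,0,0,0.01,0.085,0,0,0,0,0,-0.02,0.085,0,0,0,0,0,-0.06,0.085,0,0,0,0,0,-0.09,0.085,0,0,0,0,0,-0.09,0.085]}}

```text
clock: 22.15
position: [0.4292, 0.2343, 0.3071]
ee_rot: [0.717, 0.697, 0.002, -0.0]
ft_force: [-0.9, 1.2, -0.7]
grip_width: 0.997
grasp_force: 0.0
```

```bash
python3 - <<'E'
from h import *
o=manip.get_obs();print(np.round(T(),3),o["ft_force"])
row(.563,-.0125,.303,-1.6)
p,C=shot("scene"); save(p,"s8.png")
for l in NAMES[3:7]: print(l,[(round(a["conf"],2),np.round(w(C,a["position"]),3)) for a in manip.tip_of(p,l)[:2]])
E
```

```text
[[ 0.028  1.     0.003  0.429]
 [ 1.    -0.028  0.003  0.234]
 [ 0.003  0.003 -1.     0.307]
 [ 0.     0.     0.     1.   ]] [-0.8775153   1.24749481 -0.73644323]
row [ 0.003 -0.003 -0.   ] [-0.2429  0.1407  0.0037]
pad [(0.93, array([ 0.559, -0.015,  0.006]))]
white_lid_jar [(0.9, array([0.553, 0.27 , 0.004]))]
black_lid_jar [(0.85, array([0.429, 0.3  , 0.006]))]
spool [(0.66, array([0.43 , 0.233, 0.004]))]
```

View pics/s8.png

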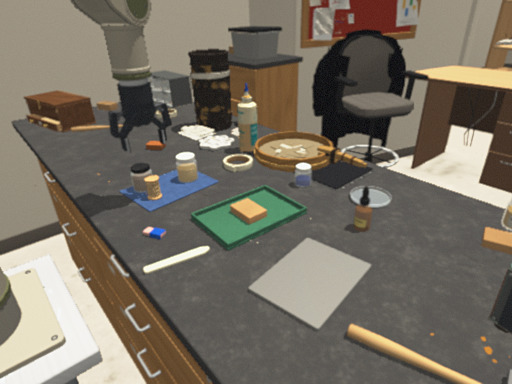

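The spool now stands on the mat at (152,186) with both jars, and the pad is free at (248,209). Moving above the pad.

>>> {"api": "move_arm", "payload": {"plan": [0,0,0,-0.03,0.017,0,0.085,0,0,0,-0.075,0.043,0,0.085,0,0,0,-0.125,0.072,0,0.085,0,0,0,-0.175,0.101,0,0.085,0,0,0,-0.22,0.127,0,0.085,0,0,0,-0.243,0.1405,0.02,0.085,0,0,0,-0.243,0.1405,0.05,0.085,0,0,0,-0.243,0.1405,0.05,0.085]}}

```text
clock: 23.4
position: [0.5611, -0.013, 0.2522]
ee_rot: [0.717, 0.697, -0.002, -0.001]
ft_force: [0.2, -0.4, 0.2]
grip_width: 0.99
grasp_force: 0.0
```

```bash
python3 - <<'E'
from h import *
o=manip.get_obs(); print(np.round(T(),3),np.round(o["ft_force"],1))
p,C=shot("wrist"); save(p,"w9.png")
print([(round(a["conf"],2),np.round(w(C,a["position"]),3)) for a in manip.tip_of(p,"pad")[:1]])
for a in manip.silhouettes(p,"pad")[:1]:
    ct=max(cv2.findContours(a["pixels"].astype(np.uint8),cv2.RETR_EXTERNAL,cv2.CHAIN_APPROX_NONE)[0],key=len)[:,0]
    print(ct.min(0),ct.max(0),cv2.minAreaRect((ray(p,C,ct,.025)[:,:2]*1000).astype(np.float32)))
E
```

```text
[[ 0.029  1.    -0.005  0.561]
 [ 1.    -0.029 -0.001 -0.013]
 [-0.002 -0.005 -1.     0.252]
 [ 0.     0.     0.     1.   ]] [ 0.2 -0.4  0.2]
[(0.66, array([ 0.562, -0.009,  0.005]))]
[211 149] [302 270] ((561.658203125, -7.990169525146484), (82.33612060546875, 54.978302001953125), 88.6412124633789)
```

View pics/w9.png

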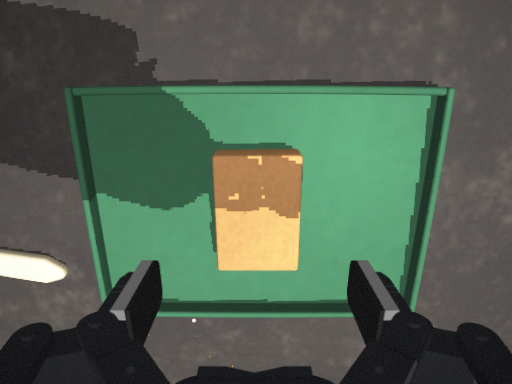

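The pad (cols 213–302, rows 149–270) lies centred between the fingers with its centre at about (.562, −.010). Descend and grip.

>>> {"api": "move_arm", "payload": {"plan": [0,0,0,0.003,0.0005,0.02,0.085,0,0,0,0.003,0.0005,0.05,0.085,0,0,0,0.003,0.0005,0.068,0.085,0,0,0,0.003,0.0005,0.072,0.085,0,0,0,0.003,0.0005,0.072,0.07,0,0,0,0.003,0.0005,0.072,0.058,0,0,0,0.003,0.0005,0.072,0.046,0,0,0,0.003,0.0005,0.072,0.046,0,0,0,0.003,0.0005,0.072,0.046,0,0,0,0.003,0.0005,0.072,0.046], "squeeze": 25}}

```text
clock: 24.8
position: [0.5632, -0.0099, 0.1837]
ee_rot: [0.717, 0.697, 0.001, 0.0]
ft_force: [-2.0, 0.0, 7.7]
grip_width: 0.641
grasp_force: 26.9
```

```bash
python3 - <<'E'
from h import *
o=manip.get_obs(); print(np.round(T(),4),np.round(o["ft_force"],1),o["grip_width"])
p,C=shot("wrist"); save(p,"w10.png")
row(.513,-.2695,.282,9.9)
E
```

```text
[[ 2.810e-02  9.996e-01  1.500e-03  5.632e-01]
 [ 9.996e-01 -2.810e-02  5.000e-04 -9.900e-03]
 [ 6.000e-04  1.500e-03 -1.000e+00  1.837e-01]
 [ 0.000e+00  0.000e+00  0.000e+00  1.000e+00]] [-2.   0.   7.7] 0.6414599497242139
row [ 0.002 -0.    -0.201] [-0.2609 -0.0427 -0.0986]
```

View pics/w10.png

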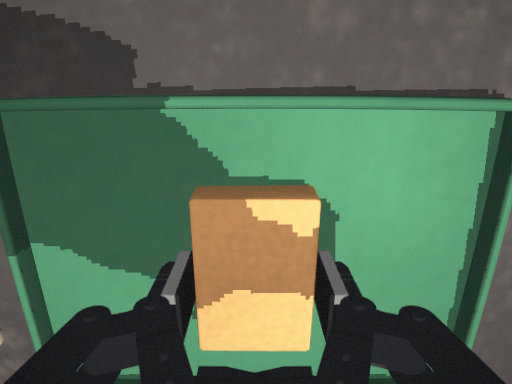

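The pad is gripped squarely (cols 192–320). Lifting it and carrying it to the sheet.

>>> {"api": "move_arm", "payload": {"plan": [0,0,0,0,0,-0.015,0.046,0,0,0,0,0,-0.045,0.046,0,0,0,0,0,-0.075,0.046,0,0,-0.02,-0.02,-0.003,-0.09,0.046,0,0,-0.05,-0.06,-0.01,-0.09,0.046,0,0,-0.08,-0.105,-0.017,-0.09,0.046,0,0,-0.12,-0.15,-0.025,-0.09,0.046,0,0,-0.16,-0.195,-0.032,-0.09,0.046,0,0,-0.19,-0.235,-0.039,-0.09,0.046,0,0,-0.2,-0.256,-0.042,-0.09,0.046,0,0,-0.2,-0.261,-0.043,-0.08,0.046,0,0,-0.2,-0.261,-0.043,-0.07,0.046]}}

```text
clock: 26.35
position: [0.5126, -0.2688, 0.2521]
ee_rot: [0.644, 0.765, 0.0, -0.0]
ft_force: [-0.0, 0.2, -0.6]
grip_width: 0.641
grasp_force: 26.8
```

```bash
python3 - <<'E'
from h import *
o=manip.get_obs(); print(np.round(T(),4),np.round(o["ft_force"],1),o["grip_width"])
p,C=shot("wrist"); save(p,"w11.png")
m=manip.silhouettes(p,"pad")
for l in ["pad","grey_sheet"]: print(l,[(round(a["conf"],2),np.round(w(C,a["position"]),3)) for a in manip.tip_of(p,l)[:2]])
for n in ["top","scene"]:
  p,C=shot(n); 
  for l in ["pad","grey_sheet"]: print(n,l,[(round(a["conf"],2),np.round(w(C,a["position"]),3)) for a in manip.tip_of(p,l)[:1]])
E
```

```text
[[-1.713e-01  9.852e-01  1.000e-04  5.126e-01]
 [ 9.852e-01  1.713e-01  6.000e-04 -2.688e-01]
 [ 6.000e-04  2.000e-04 -1.000e+00  2.521e-01]
 [ 0.000e+00  0.000e+00  0.000e+00  1.000e+00]] [-0.   0.2 -0.6] 0.6414554479294318
pad [(0.82, array([ 0.517, -0.269,  0.071]))]
grey_sheet []
top pad [(0.37, array([ 0.513, -0.271,  0.071]))]
top grey_sheet [(0.76, array([ 0.511, -0.265,  0.001]))]
scene pad [(0.59, array([ 0.513, -0.271,  0.072]))]
scene grey_sheet [(0.16, array([ 0.561, -0.013,  0.001]))]
```

View pics/w11.png

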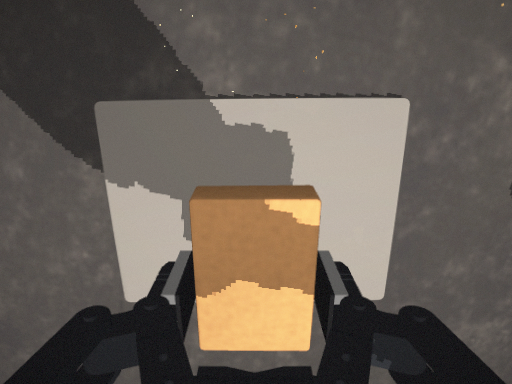

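The pad is over the sheet, whose corners show at (96,103), (410,99), (384,299) and (126,302). Checking the centre from those.

```bash
python3 - <<'E'
from h import *
p,C=shot("wrist")
q=ray(p,C,[[96,103],[410,99],[384,299],[126,302]],.008); print(np.round(q,3),q.mean(0),np.linalg.norm(q[0]-q[1]),np.linalg.norm(q[1]-q[2]))
t=ray(p,C,[[197,197],[317,197],[311,350],[201,350]],.096); print(np.round(t.mean(0),4))
E
```

```text
[[ 0.402 -0.215  0.008]
 [ 0.596 -0.178  0.008]
 [ 0.624 -0.324  0.008]
 [ 0.428 -0.361  0.008]] [ 0.51256233 -0.26951102  0.008     ] 0.19716477834043164 0.14809930039909178
[ 0.5134 -0.2676  0.096 ]
```

>>> {"api": "move_arm", "payload": {"plan": [0,0,0,-0.001,0,0.02,0.046,0,0,0,-0.001,0,0.045,0.046,0,0,0,-0.001,0,0.058,0.046,0,0,0,-0.001,0,0.065,0.046,0,0,0,-0.001,0,0.065,0.046,0,0,0,-0.001,0,0.0655,0.06,0,0,0,-0.001,0,0.065,0.075,0,0,0,-0.001,0,0.063,0.085,0,0,0,-0.001,0,0.05,0.085,0,0,0,-0.001,0,0.01,0.085,0,0,0,-0.001,0,-0.04,0.085,0,0,0,-0.001,0,-0.055,0.085]}}

```text
clock: 28.4
position: [0.513, -0.2713, 0.3116]
ee_rot: [0.644, 0.765, 0.001, 0.002]
ft_force: [-0.1, 0.4, -0.3]
grip_width: 0.999
grasp_force: 0.0
```

```bash
python3 - <<'E'
from h import *
o=manip.get_obs(); print(np.round(T(),4),np.round(o["ft_force"],1),o["grip_width"])
p,C=shot("wrist"); save(p,"w12.png")
print([(round(a["conf"],2),np.round(w(C,a["position"]),3)) for a in manip.tip_of(p,"pad")[:1]])
p,C=shot("scene");save(p,"s12.png")
for l in NAMES[3:7]: print(l,[(round(a["conf"],2),np.round(w(C,a["position"]),3)) for a in manip.tip_of(p,l)[:2]])
row(.4288,.2335,.303,-1.6)
E
```

```text
[[-0.1706  0.9853  0.0049  0.513 ]
 [ 0.9853  0.1706 -0.0012 -0.2713]
 [-0.0021  0.0046 -1.      0.3116]
 [ 0.      0.      0.      1.    ]] [-0.1  0.4 -0.3] 0.9992811230937618
[(0.67, array([ 0.517, -0.273,  0.008]))]
pad [(0.82, array([ 0.513, -0.276,  0.005])), (0.29, array([ 0.56 , -0.014,  0.004]))]
white_lid_jar [(0.58, array([0.552, 0.269, 0.005]))]
black_lid_jar [(0.74, array([0.43 , 0.3  , 0.005]))]
spool [(0.78, array([0.43 , 0.232, 0.003]))]
row [-0.002 -0.001  0.2  ] [0.5106 0.004  0.0038]
```

View pics/s12.png

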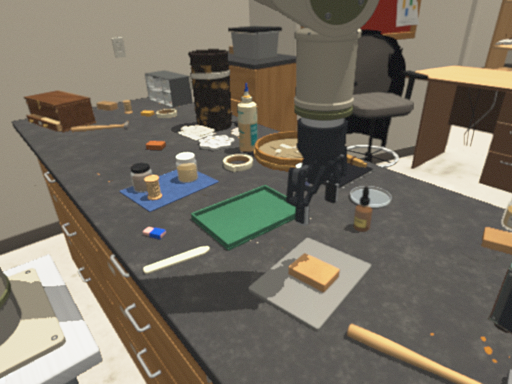

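The pad lies flat on the middle of the sheet at (314,271), and the three objects still stand on the mat. I'll return the spool first.

>>> {"api": "move_arm", "payload": {"plan": [0,0,0.02,0.03,0,0,0.085,0,0,0.05,0.08,0,0,0.085,0,0,0.08,0.135,0.001,0,0.085,0,0,0.11,0.19,0.001,0,0.085,0,0,0.14,0.245,0.002,0,0.085,0,0,0.17,0.3,0.002,0,0.085,0,0,0.19,0.355,0.003,0,0.085,0,0,0.2,0.41,0.003,0,0.085,0,0,0.2,0.46,0.004,0,0.085,0,0,0.2,0.495,0.004,0,0.085,0,0,0.2,0.5105,0.004,0,0.085,0,0,0.2,0.5105,0.004,0,0.085]}}

```text
clock: 30.25
position: [0.4291, 0.2331, 0.3071]
ee_rot: [0.717, 0.697, -0.001, 0.0]
ft_force: [0.5, -0.3, 0.1]
grip_width: 0.997
grasp_force: 0.0
```

```bash
python3 - <<'E'
from h import *
o=manip.get_obs(); print(np.round(T(),4),np.round(o["ft_force"],1))
row(.4285,.2335,.2)
p,C=shot("wrist")
for l in NAMES[5:7]: print(l,[(round(a["conf"],2),np.round(w(C,a["position"]),3)) for a in manip.tip_of(p,l)[:2]])
E
```

```text
[[ 2.720e-02  9.996e-01 -7.000e-04  4.291e-01]
 [ 9.996e-01 -2.720e-02 -1.000e-03  2.331e-01]
 [-1.000e-03 -7.000e-04 -1.000e+00  3.071e-01]
 [ 0.000e+00  0.000e+00  0.000e+00  1.000e+00]] [ 0.5 -0.3  0.1]
row [-0.001  0.001  0.001] [ 0.0005 -0.0005  0.1071]
black_lid_jar [(0.56, array([0.427, 0.3  , 0.001]))]
spool [(0.91, array([0.431, 0.233, 0.005]))]
```

>>> {"api": "move_arm", "payload": {"plan": [0,0,0,0,0,0.04,0.085,0,0,0,0,0,0.08,0.085,0,0,0,0,0,0.102,0.085,0,0,0,0,0,0.107,0.085,0,0,0,0,0,0.107,0.06,0,0,0,0,0,0.107,0.045,0,0,0,0,0,0.107,0.03,0,0,0,0,0,0.107,0.03,0,0,0,0,0,0.107,0.03,0,0,0,0,0,0.107,0.03,0,0,0,0,0,0.095,0.03,0,0,0,0,0,0.06,0.03], "squeeze": 20}}

```text
clock: 31.9
position: [0.4286, 0.2329, 0.2479]
ee_rot: [0.717, 0.697, -0.001, 0.0]
ft_force: [-0.1, 0.1, 0.0]
grip_width: 0.439
grasp_force: 20.3
```

```bash
python3 - <<'E'
from h import *
o=manip.get_obs(); print(np.round(T(),4),np.round(o["ft_force"],1),o["grip_width"],o["grasp_force"])
row(.4998,-.0456,.300)
E
```

```text
[[ 0.0279  0.9996 -0.0018  0.4286]
 [ 0.9996 -0.0279 -0.0018  0.2329]
 [-0.0019 -0.0017 -1.      0.2479]
 [ 0.      0.      0.      1.    ]] [-0.1  0.1  0. ] 0.4390823194949908 20.28936167494976
row [-0.002  0.002  0.   ] [-0.2765  0.0788 -0.0517]
```

>>> {"api": "move_arm", "payload": {"plan": [0,0,0,-0.012,0.003,-0.02,0.03,0,0,0,-0.04,0.011,-0.03,0.03,0,0,0,-0.08,0.023,-0.03,0.03,0,0,0,-0.125,0.035,-0.03,0.03,0,0,0,-0.17,0.048,-0.03,0.03,0,0,0,-0.215,0.06,-0.03,0.03,0,0,0,-0.25,0.071,-0.03,0.03,0,0,0,-0.27,0.077,-0.02,0.03,0,0,0,-0.2765,0.079,0.0,0.03,0,0,0,-0.2765,0.079,0.02,0.03,0,0,0,-0.2765,0.079,0.035,0.03,0,0,0,-0.2765,0.079,0.035,0.03]}}

```text
clock: 33.4
position: [0.5001, -0.0453, 0.2123]
ee_rot: [0.717, 0.697, -0.001, -0.0]
ft_force: [0.1, -0.3, -1.5]
grip_width: 0.437
grasp_force: 20.3
```

>>> {"api": "move_arm", "payload": {"plan": [0,0,0,0,0,0.007,0.03,0,0,0,0,0,0.011,0.03,0,0,0,0,0,0.011,0.03,0,0,0,0,0,0.011,0.045,0,0,0,0,0,0.011,0.06,0,0,0,0,0,0.011,0.075,0,0,0,0,0,0.008,0.085,0,0,0,0,0,-0.01,0.085,0,0,0,0,0,-0.05,0.085,0,0,0,0,0,-0.09,0.085,0,0,0,0,0,-0.095,0.085]}}

```text
clock: 34.78
position: [0.5013, -0.0459, 0.3113]
ee_rot: [0.717, 0.697, 0.002, 0.001]
ft_force: [-0.8, -0.2, -0.8]
grip_width: 0.997
grasp_force: 0.0
```

```bash
python3 - <<'E'
from h import *
o=manip.get_obs(); print(np.round(T(),4),np.round(o["ft_force"],1))
p,C=shot("wrist")
for l in NAMES[6:7]: print(l,[(round(a["conf"],2),np.round(w(C,a["position"]),3)) for a in manip.tip_of(p,l)[:2]])
p,C=shot("scene")
for l in NAMES[4:7]: print(l,[(round(a["conf"],2),np.round(w(C,a["position"]),3)) for a in manip.tip_of(p,l)[:2]])
row(.4288,.302,.303)
E
```

```text
[[ 0.0284  0.9996  0.0055  0.5013]
 [ 0.9996 -0.0284  0.0015 -0.0459]
 [ 0.0016  0.0054 -1.      0.3113]
 [ 0.      0.      0.      1.    ]] [-0.8 -0.2 -0.8]
spool [(0.93, array([ 0.501, -0.047,  0.005]))]
white_lid_jar [(0.55, array([0.551, 0.27 , 0.002]))]
black_lid_jar [(0.63, array([0.428, 0.301, 0.004]))]
spool [(0.77, array([ 0.503, -0.043,  0.005]))]
row [-0.002  0.    -0.   ] [ 0.3453 -0.081   0.0038]
```

>>> {"api": "move_arm", "payload": {"plan": [0,0,0,0.03,-0.007,0,0.085,0,0,0,0.085,-0.02,0,0.085,0,0,0,0.145,-0.034,0,0.085,0,0,0,0.205,-0.048,0,0.085,0,0,0,0.265,-0.062,0,0.085,0,0,0,0.315,-0.074,0,0.085,0,0,0,0.3455,-0.0805,0.0,0.085,0,0,0,0.3455,-0.0805,0.02,0.085,0,0,0,0.3455,-0.0805,0.06,0.085,0,0,0,0.3455,-0.0805,0.095,0.085,0,0,0,0.3455,-0.0805,0.107,0.085,0,0,0,0.3455,-0.0805,0.107,0.085]}}

```text
clock: 36.58
position: [0.4296, 0.302, 0.2003]
ee_rot: [0.717, 0.697, -0.001, 0.0]
ft_force: [0.7, 0.8, 0.2]
grip_width: 0.994
grasp_force: 0.0
```

>>> {"api": "move_arm", "payload": {"plan": [0,0,0,0,0,0,0.07,0,0,0,0,0,0,0.06,0,0,0,0,0,0,0.048,0,0,0,0,0,0,0.048,0,0,0,0,0,0,0.048,0,0,0,0,0,0,0.048,0,0,0,0,0,-0.01,0.048,0,0,0,0,0,-0.03,0.048,0,0,0,0,0,-0.06,0.048,0,0,0,0,0,-0.09,0.048,0,0,0,0,0,-0.1,0.048], "squeeze": 30}}

```text
clock: 37.95
position: [0.43, 0.3023, 0.3028]
ee_rot: [0.717, 0.697, 0.002, -0.0]
ft_force: [-0.6, -0.1, -2.2]
grip_width: 0.642
grasp_force: 32.8
```

```bash
python3 - <<'E'
from h import *
o=manip.get_obs(); print(np.round(T(),4),np.round(o["ft_force"],1))
row(.4998,.0230,.300)
E
```

```text
[[ 0.028   0.9996  0.0021  0.43  ]
 [ 0.9996 -0.0281  0.0025  0.3023]
 [ 0.0025  0.002  -1.      0.3028]
 [ 0.      0.      0.      1.    ]] [-0.6 -0.1 -2.2]
row [ 0.002 -0.003 -0.   ] [-0.2772  0.0776  0.0023]
```

>>> {"api": "move_arm", "payload": {"plan": [0,0,0,-0.012,0.003,0,0.048,0,0,0,-0.04,0.011,0,0.048,0,0,0,-0.08,0.023,0,0.048,0,0,0,-0.125,0.035,0,0.048,0,0,0,-0.17,0.048,0,0.048,0,0,0,-0.215,0.06,0,0.048,0,0,0,-0.25,0.07,0,0.048,0,0,0,-0.27,0.076,0.01,0.048,0,0,0,-0.277,0.0775,0.03,0.048,0,0,0,-0.277,0.0775,0.055,0.048,0,0,0,-0.277,0.0775,0.075,0.048,0,0,0,-0.277,0.0775,0.086,0.048]}}

```text
clock: 39.45
position: [0.4983, 0.0222, 0.2128]
ee_rot: [0.717, 0.697, -0.001, -0.001]
ft_force: [0.3, 0.0, -0.9]
grip_width: 0.638
grasp_force: 32.8
```

>>> {"api": "move_arm", "payload": {"plan": [0,0,0,0,0,0.007,0.048,0,0,0,0,0,0.011,0.048,0,0,0,0,0,0.013,0.048,0,0,0,0,0,0.013,0.048,0,0,0,0,0,0.013,0.065,0,0,0,0,0,0.013,0.085,0,0,0,0,0,0.013,0.085,0,0,0,0,0,0.01,0.085,0,0,0,0,0,-0.02,0.085,0,0,0,0,0,-0.06,0.085,0,0,0,0,0,-0.09,0.085,0,0,0,0,0,-0.09,0.085]}}

```text
clock: 40.95
position: [0.5001, 0.023, 0.3069]
ee_rot: [0.717, 0.697, 0.002, 0.001]
ft_force: [-0.3, -0.1, -0.5]
grip_width: 0.995
grasp_force: 0.0
```

```bash
python3 - <<'E'
from h import *
o=manip.get_obs(); print(np.round(T(),4),np.round(o["ft_force"],1))
p,C=shot("scene")
for l in NAMES[4:7]: print(l,[(round(a["conf"],2),np.round(w(C,a["position"]),3)) for a in manip.tip_of(p,l)[:2]])
row(.5543,.2663,.303)
E
```

```text
[[ 0.028   0.9996  0.004   0.5001]
 [ 0.9996 -0.028   0.0017  0.023 ]
 [ 0.0019  0.004  -1.      0.3069]
 [ 0.      0.      0.      1.    ]] [-0.3 -0.1 -0.5]
white_lid_jar [(0.8, array([0.553, 0.269, 0.004]))]
black_lid_jar [(0.91, array([0.496, 0.021, 0.006]))]
spool [(0.7, array([ 0.501, -0.046,  0.007])), (0.22, array([ 0.724, -0.229, -0.001]))]
row [-0.001  0.    -0.   ] [0.2447 0.0485 0.0006]
```

>>> {"api": "move_arm", "payload": {"plan": [0,0,0,0.03,0.006,0,0.085,0,0,0,0.08,0.016,0,0.085,0,0,0,0.135,0.027,0,0.085,0,0,0,0.19,0.038,0,0.085,0,0,0,0.23,0.046,0,0.085,0,0,0,0.2445,0.0485,0,0.085,0,0,0,0.2445,0.0485,0.01,0.085,0,0,0,0.2445,0.0485,0.04,0.085,0,0,0,0.2445,0.0485,0.07,0.085,0,0,0,0.2445,0.0485,0.093,0.085,0,0,0,0.2445,0.0485,0.102,0.085,0,0,0,0.2445,0.0485,0.102,0.085]}}

```text
clock: 42.65
position: [0.5547, 0.2649, 0.2024]
ee_rot: [0.717, 0.697, -0.001, 0.0]
ft_force: [-0.0, -0.6, 0.0]
grip_width: 0.996
grasp_force: 0.0
```

>>> {"api": "move_arm", "payload": {"plan": [0,0,0,0,0,0,0.07,0,0,0,0,0,0,0.06,0,0,0,0,0,0,0.05,0,0,0,0,0,0,0.05,0,0,0,0,0,0,0.05,0,0,0,0,0,0,0.05,0,0,0,0,0,-0.01,0.05,0,0,0,0,0,-0.03,0.05,0,0,0,0,0,-0.06,0.05,0,0,0,0,0,-0.09,0.05,0,0,0,0,0,-0.1,0.05]}}

```text
clock: 44.02
position: [0.5552, 0.2662, 0.3058]
ee_rot: [0.717, 0.697, 0.002, 0.0]
ft_force: [0.2, 0.3, -1.5]
grip_width: 0.684
grasp_force: 32.8
```

```bash
python3 - <<'E'
from h import *
o=manip.get_obs(); print(np.round(T(),4),np.round(o["ft_force"],1))
row(.6258,-.0130,.300)
E
```

```text
[[ 0.0282  0.9996  0.0034  0.5552]
 [ 0.9996 -0.0282  0.0025  0.2662]
 [ 0.0026  0.0033 -1.      0.3058]
 [ 0.      0.      0.      1.    ]] [ 0.2  0.3 -1.5]
row [ 0.003 -0.003 -0.   ] [-0.2771  0.0784  0.0053]
```

>>> {"api": "move_arm", "payload": {"plan": [0,0,0,-0.012,0.003,0,0.05,0,0,0,-0.04,0.011,0,0.05,0,0,0,-0.08,0.023,0,0.05,0,0,0,-0.125,0.035,0,0.05,0,0,0,-0.17,0.048,0,0.05,0,0,0,-0.215,0.06,0,0.05,0,0,0,-0.25,0.071,0,0.05,0,0,0,-0.27,0.077,0.01,0.05,0,0,0,-0.277,0.0785,0.03,0.05,0,0,0,-0.277,0.0785,0.055,0.05,0,0,0,-0.277,0.0785,0.075,0.05,0,0,0,-0.277,0.0785,0.086,0.05]}}

```text
clock: 45.52
position: [0.6248, -0.0123, 0.2146]
ee_rot: [0.717, 0.697, -0.001, -0.001]
ft_force: [0.6, 0.1, -0.6]
grip_width: 0.684
grasp_force: 32.8
```

>>> {"api": "move_arm", "payload": {"plan": [0,0,0,0,0,0.007,0.05,0,0,0,0,0,0.011,0.05,0,0,0,0,0,0.013,0.05,0,0,0,0,0,0.013,0.05,0,0,0,0,0,0.013,0.065,0,0,0,0,0,0.013,0.085,0,0,0,0,0,0.013,0.085,0,0,0,0,0,0.01,0.085,0,0,0,0,0,-0.02,0.085,0,0,0,0,0,-0.06,0.085,0,0,0,0,0,-0.09,0.085,0,0,0,0,0,-0.1,0.085]}}

```text
clock: 47.02
position: [0.6258, -0.0132, 0.3188]
ee_rot: [0.717, 0.697, 0.001, 0.001]
ft_force: [0.1, -1.0, -1.4]
grip_width: 0.999
grasp_force: 0.0
```

```bash
python3 - <<'E'
from h import *
o=manip.get_obs(); print(np.round(T(),4),np.round(o["ft_force"],1))
for n in ["scene","wrist"]:
  p,C=shot(n); save(p,n+"end.png")
  for l in NAMES[3:]: print(l,[(round(a["conf"],2),np.round(w(C,a["position"]),3)) for a in manip.tip_of(p,l)[:1]])
E
```

```text
[[ 2.810e-02  9.996e-01  3.000e-03  6.258e-01]
 [ 9.996e-01 -2.810e-02  5.000e-04 -1.320e-02]
 [ 6.000e-04  3.000e-03 -1.000e+00  3.188e-01]
 [ 0.000e+00  0.000e+00  0.000e+00  1.000e+00]] [ 0.1 -1.  -1.4]
pad [(0.63, array([ 0.513, -0.273,  0.008]))]
white_lid_jar [(0.91, array([ 0.622, -0.009,  0.004]))]
black_lid_jar [(0.85, array([0.499, 0.022, 0.007]))]
spool [(0.65, array([ 0.499, -0.048,  0.005]))]
blue_jar [(0.93, array([0.784, 0.023, 0.   ]))]
dropper []
tape_roll [(0.7, array([0.729, 0.256, 0.002]))]
pad []
white_lid_jar [(0.57, array([ 0.625, -0.011,  0.004]))]
black_lid_jar []
spool [(0.93, array([ 0.501, -0.049,  0.007]))]
blue_jar [(0.77, array([ 0.783,  0.019, -0.001]))]
dropper [(0.58, array([ 0.728, -0.227,  0.003]))]
tape_roll []
```

View pics/sceneend.png

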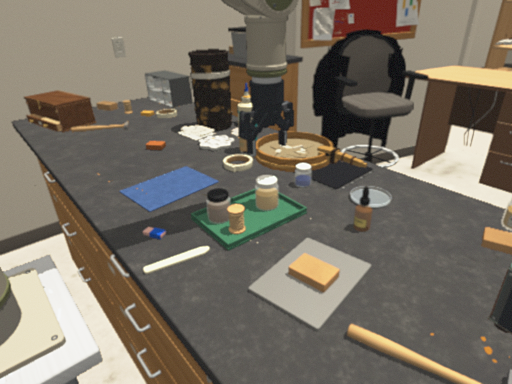

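All three stand upright in the tray at (218,205), (236,219) and (266,192), matching the first picture. The pad is on the sheet at (314,271) and the gripper is clear.

```bash
python3 -c "
from workcell import manip
print(manip.hand_in())"
```

```text
the job is handed in; nothing more can be done
None
```

The job is handed in: the pad lies on the middle of the grey sheet, and by the last camera check both jars and the spool stand upright within a few millimetres of their starting spots; hand-in returned no verdict.

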